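Click the stop collar onto the bench stand

ROBOT

A 7-joint arm with a two-finger parallel gripper is mounted at the origin on the work surface. World frame = base frame: x ahead of the robot, y to its left, z up, the work surface at z = 0. Lengths are in m, angles in rad, forces in N, time in s.
With the tool pointing down it reaches from about 0.425 to 0.925 m from the base axis. Payload 6.8 kg.
Tool frame: the origin (TCP) lies midway between the tips of the shut fingers; the grasp point (between the pads) lies r.tcp_to_grasp behind it (r.tcp_to_grasp is the distance from the TCP to the grasp point, in m); x points along the fingers, y is the direction in which the jaws open and shut, and the axes are right-handed (so a half turn about x gives the same grasp; the last joint's range is limited). The gripper opens to 85 mm and grips with 20 to 120 N. Pads are 22 mm wide; open, the fingers measure 114 mm over their backs; the gripper's body (76 mm by 85 mm) begins 54 mm behind the grasp point. The pads swing forward as they close: fully open they stand 13 mm farther back than shut.
Start: joints at [-1.438, 0.477, 0.022, 1.555, -0.011, 1.109, -0.083], TCP at [0.161, 0.656, 0.231] pointing down, gripper open.
Joint ranges: [-2.96, 2.96], [-0.34, 2.1], [-1.41, 1.46], [0.24, 2.44], [-1.37, 4.51], [0.17, 1.92], [-2.96, 2.96]. Speed limits (rad/s): [2.39, 2.39, 3.14, 3.14, 3.14, 3.14, 3.14].

INTERFACE

Orientations are given as a rotation vector (axis times angle).
In Python, from bench import r, grab_frame, search_frame, cut_out, pinpoint gives the robot as it stands. The module is installed in compiled form; this text tells all that it offers.
- The arm moves only by the tool apply_moves, never from a script. Its argument "commands" is a list of rows, each a list of 7 numbers: the finger opening in mm, from 0 to 85.4, then the shift along the tool's x, y, z in mm, then the turn, a rotation vector about the tool's x, y, z in rad. A call has 1 to 20 rows; each row is the pose to reach, as a shift and turn from the pose commanded when the call began, along the tool's axes at that moment; what a row does not reach only later rows make up. A row lasts 1/10 s, in which the tool goes at most 50 mm and 8.59 degrees, less where a joint would pass 70% of its speed; a pose out of reach is approached as far as the arm can. A call with a gripper value outside its range is refused whole. The fingers move at their own pace and stop on an object; "force" is the grip in N (left out, the last holds). Time passes only in rows, so rows that repeat a pose let the fingers close. It gives the time, the measured TCP pose, the force and the opening at its end, in the units of the state.
- r.get_obs(): the state, without advancing time (a new reading comes with each control period).
- grab_frame(name): name is "side" or "top"; returns a dict with "pixels" (420x560x3 uint8, red, green, blue), "mtx" (3x3 intrinsics, pixels), "position" and "rotation" of the camera in the world. Camera axes: x right, y down, z forward; pixel columns grow to the right and rows downward; lengths in m; the calibration is good to about 2 mm. A picture is of the moment at which its call begins. There is no depth.
- r.hand_in(): hands the job in, once; it reports no verdict.
Trained networks look in the newest picture that a camera, given by its name, has taken for a name from the list of things; names that differ only in an ending like _2 or _b are one class to them, and where a whole thing is asked for, a point or a joint stands for the part that bears it (a point fixed in the world has none). Each returns a list of dicts, best first, with "confidence" (0 to 1); they miss things now and then, are a little off and sometimes report something else, mostly with a low value. They report only what shows in the picture. A call takes as long as a camera call. They do not tell look-alikes from the thing itself.
- search_frame(label, camera): "point" ([column, row] as shares, 0 to 1, of the picture: columns of its width, rows of its height, amid what is visible of it).
- cut_out(label, camera): "pixels" (420x560 bool, what is visible of it) and "point" ([column, row] as shares, 0 to 1, of the picture: columns of its width, rows of its height, amid what is visible of it).
- pinpoint(label, camera): "point" ([column, row] as shares, 0 to 1, of the picture: columns of its width, rows of its height: a listed point, or the origin of a listed thing).
The state is a dict: "clock": time; "joints": joint angles; "qvel": joint speeds; "tau": joint torques, N m; "tcp_pos": TCP position; "orientation": TCP orientation; "contact_force": force on the tool from outside, world axes, zero at the start; "moment": the same for the moment, N m; "grip_width": finger opening in m.
Only numpy, scipy, OpenCV 4.12 (cv2) and the standard library are available. Lean on these libraries where they do the work, as an engineer would, in place of code of your own. Each camera call takes 0.05 s, during which the arm holds its last target.

TASK

Take the loose brass collar, slide it down over the upright post of the bench stand and press it on past the sprung ball until you feel the ball click into the groove inside the collar; let go and leave it there, held by the ball and not pushed through. Ease it on gently, never forcing it against the stand with more than about 30 N, and leave the block, spool, hammer and jar where they are.

Things in the scene. Friction and masses are not known exactly. Their poses are not given: they have to be found in the camera images.
- collar_center (a point): Centre, half-way up, of the loose collar: twelve-sided brass sleeve, 36 mm across flats, 50 mm tall, upright on the bench, its bore along z; 0.11 to 0.22 kg. Same either way up and at any turn. Bore 20 mm wide; at each end a counterbore 24 mm wide, 4 mm deep; half-way up an inner groove 10 mm high, 27 mm wide, which takes the ball when the collar's centre is level with the ball's.
- stand: Bench stand, fixed: base plate 110 x 90 x 18 mm with an upright round steel post in its middle. Origin on the bench under the post's axis, z up along the post. The post is 18 mm in diameter up to 110 mm above the bench, then tapers to 8 mm at its top. The sprung ball sticks 4 mm out of the post on the stand's +x side.
- post_top (a point): Top of the oiled post, 122 mm above the bench. Pushing the collar down feels like this: 4 to 16 N of resistance while its lower end passes the ball (from 3 mm above the ball's centre to 3 mm below), hardly any for some 15 mm, a pull-in of about 5 N, then the click, some 22 to 24 mm after the peak, with no force; beyond it resistance returns. Within 2 mm of it the ball centres and carries the collar.
- slot_top (a point): Upper end of the narrow slot, 52 mm long, in the post's +x side, 108 mm above the bench. The sprung steel ball, 12 mm in diameter, is clamped in it and its centre is anywhere from 66 to 98 mm above the bench, new each time and not measured: find it by feel. The collar's plain bore presses it 2 to 3 mm in; in the groove it is out again. Spring: 10 N when out, 12.5 N when 2.5 mm in.
- soldering_block: Bystander: grey block 75 x 100 x 30 mm, origin at the centre of its underside.
- spool: Bystander: dark wire spool, 42 mm in diameter and 45 mm tall, standing upright, origin at the centre of its underside.
- hammer: Bystander: hammer lying along its x axis, origin on its underside.
- jar: Bystander: white jar 66 mm in diameter and 90 mm tall, origin at the centre of its underside.
There are look-alikes about, which are no part of the job. Of the things shaped like the stand, the steel one is meant.

How it is judged:
On the way, in this order (a step that is already met when the one before it is completed fails the run):
1. the collar, held by the fingers, is threaded on the post and is still above the ball (contact force between the fingers and collar above 0.5 N and horizontal distance between collar_center and stand below 0.004 m and angle between the z axis of collar_center and the z axis of stand, either way round below 0.1 rad and height (world z) of collar_center below 0.137 m and z of collar_center in the frame of ball above 0.027 m), for 0.05 s.
2. the fingers slide the collar over the ball, which the bore's lower half presses in (contact force between the fingers and collar above 0.5 N and horizontal distance between collar_center and stand below 0.004 m and angle between the z axis of collar_center and the z axis of stand, either way round below 0.1 rad and z of collar_center in the frame of ball between 0.008 and 0.02 m), for 0.02 s.
At the end, for the whole second after the job is handed in: The collar sits on the post, upright within 0.1 rad and within 4 mm of its axis, with its centre level with the ball's within 3 mm, so that the ball has sprung out into its groove, at rest and let go (horizontal distance between collar_center and stand below 0.004 m and angle between the z axis of collar_center and the z axis of stand, either way round below 0.1 rad and z of collar_center in the frame of ball between -0.003 and 0.003 m and linear speed of collar below 0.01 m/s and not (contact force between the fingers and collar above 0.1 N)); the robot touches nothing.
It fails at once if the collar is forced against the stand with more than 32 N (contact force between collar and stand above 32 N).
It fails at once if the soldering block is moved by more than 20 mm (distance of soldering_block from where it was at the start of the episode above 0.02 m).
It fails at once if the wire spool is moved by more than 20 mm (distance of spool from where it was at the start of the episode above 0.02 m).
It fails at once if the hammer is moved by more than 20 mm (distance of hammer from where it was at the start of the episode above 0.02 m).
It fails at once if the jar is moved by more than 20 mm (distance of jar from where it was at the start of the episode above 0.02 m).
It also fails if it takes over 72 s, if anything falls off the work surface, if the arm or the gripper's body presses on something with over 40 N, if the wrist force passes 120 N, or if a joint passes its speed limit or range.

## Working session

There is one attempt and no reset: what is moved stays moved. The work goes in short steps, Python scripts to look and compute and a tool call to move; the robot and the scene stay as the last step left them, time stands still between calls to the robot, and variables do not carry over. Pictures are saved under pics/ and viewed, and the job is handed in when it is done.

Besides the shell and the picture viewer there is one more tool, called as name(argument=value, ...) on one line, values as JSON. apply_moves: Moves the arm, as the interface text tells. Its arguments: {"type":"object","properties":{"commands":{"type":"array"},"force":{"type":"number"}},"required":["commands"]}

```bash
mkdir -p pics
cat > h.py <<'E'
import numpy as np, cv2
from bench import r, grab_frame, search_frame, cut_out, pinpoint
from scipy.spatial.transform import Rotation as R
def ray(f,px):
    d=np.linalg.inv(f['mtx'])@np.array([px[0],px[1],1.]); Rm=np.array(f['rotation'])
    if Rm.shape!=(3,3): Rm=R.from_rotvec(Rm).as_matrix()
    return np.array(f['position']),Rm@d
def atz(f,px,z):
    o,d=ray(f,px); return o+d*(z-o[2])/d[2]
def proj(f,p):
    Rm=np.array(f['rotation'])
    if Rm.shape!=(3,3): Rm=R.from_rotvec(Rm).as_matrix()
    c=f['mtx']@(Rm.T@(np.array(p)-f['position'])); return c[:2]/c[2]
def tri(f1,p1,f2,p2):
    o1,d1=ray(f1,p1);o2,d2=ray(f2,p2);d1/=np.linalg.norm(d1);d2/=np.linalg.norm(d2)
    t=np.linalg.lstsq(np.c_[d1,-d2],o2-o1,rcond=None)[0]
    a=o1+t[0]*d1;b=o2+t[1]*d2; return (a+b)/2,np.linalg.norm(a-b)
def save(f,n): cv2.imwrite('pics/'+n,cv2.cvtColor(f['pixels'],cv2.COLOR_RGB2BGR))
E
python3 - <<'E'
from h import *
F={}
for c in('side','top'):
    f=grab_frame(c);F[c]=f;save(f,c+'0.png');print(c,f['position'],np.round(f['rotation'],3).tolist(),f['mtx'][0])
    for l in('collar_center','stand','post_top','slot_top'):
        for q in pinpoint(l,c)[:4]: 
            px=np.array(q['point'])*[560,420]
            z={'collar_center':.025,'stand':0,'post_top':.122,'slot_top':.108}[l]
            print(l,round(q['confidence'],2),px.round(1),atz(f,px,z).round(4))
o=r.get_obs();print(o,r.tcp_to_grasp)
E
```

```text
side [ 0.05015663 -0.67459924  0.74278874] [-2.147, 0.708, -0.318] [479.41370404   0.         278.21481068]
collar_center 0.84 [354.3 254.2] [ 0.5995 -0.1713  0.025 ]
stand 0.94 [287.2 274. ] [ 0.4656 -0.1126  0.    ]
stand 0.85 [172.7 219. ] [0.353  0.1978 0.    ]
stand 0.7 [266.5 208.4] [0.5566 0.094  0.    ]
stand 0.57 [310.1 174.2] [0.7345 0.1431 0.    ]
post_top 0.76 [265.1 169.9] [0.5512 0.0849 0.122 ]
post_top 0.75 [308.6 136.3] [0.7244 0.1413 0.122 ]
post_top 0.71 [166.8 181.1] [0.3516 0.1822 0.122 ]
post_top 0.61 [284.  229.6] [ 0.4629 -0.1069  0.122 ]
slot_top 0.93 [312.1 138.5] [0.7396 0.1455 0.108 ]
slot_top 0.92 [170.7 182.5] [0.363  0.1912 0.108 ]
slot_top 0.88 [286.6 236.6] [ 0.4641 -0.1138  0.108 ]
slot_top 0.87 [270.3 171.9] [0.5674 0.0878 0.108 ]
top [4.44912230e-01 5.13661450e-04 9.74516777e-01] [-2.158, 2.17, -0.129] [407.22431683   0.         275.48006982]
collar_center 0.49 [347.3 193.1] [ 0.5863 -0.1733  0.025 ]
collar_center 0.31 [285.2 146.4] [ 0.6998 -0.0279  0.025 ]
stand 0.9 [194.6 294.7] [0.3509 0.1874 0.    ]
stand 0.82 [236.7 208.9] [0.5531 0.0895 0.   
[... 512 characters left out ...]
 ]
{'clock': 0.5, 'joints': array([-1.43808204,  0.47700301,  0.02237692,  1.55544334, -0.01149774,
        1.10933572, -0.08307734]), 'qvel': array([-1.98519016e-04, -1.70248816e-03,  9.80926039e-04,  6.29542005e-04,
       -8.57008140e-05,  1.01147322e-03,  3.46953560e-04]), 'tau': array([-1.30450779e-03, -5.95804131e+01,  1.60479371e+00, -2.81295115e+01,
        1.24251115e-02,  2.51190293e-03,  4.50629511e-05]), 'tcp_pos': array([0.16096184, 0.65550777, 0.2312871 ]), 'orientation': array([ 0.18898808,  1.56254148, -0.18908283]), 'contact_force': array([0.15423358, 0.3474302 , 1.1850841 ]), 'moment': array([-0.01202139, -0.0179835 ,  0.00040546]), 'grip_width': 0.08522443533283947} 0.0187
```

View pictures.

View pics/side0.png

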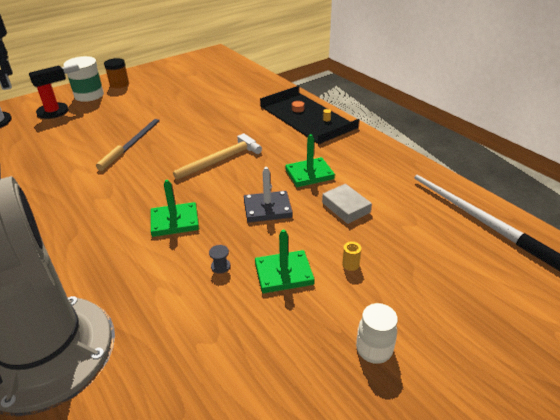

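View pics/top0.png

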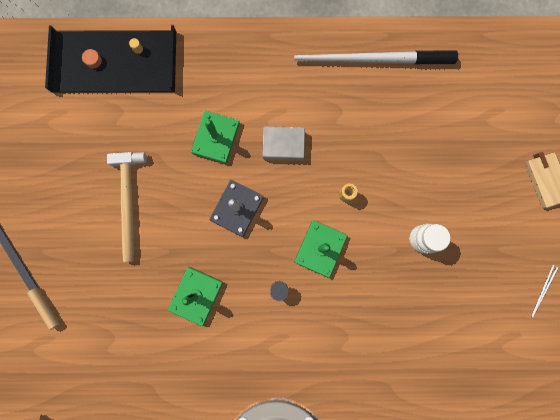

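Run:
```python
from h import *
F={}
for c in('side','top'):
    f=grab_frame(c);F[c]=f
    for l in('collar_center','stand'):
        for q in cut_out(l,c)[:4]:
            m=q['pixels'];ys,xs=np.where(m)
            print(c,l,round(q['confidence'],2),xs.min(),xs.max(),ys.min(),ys.max(),xs.mean().round(2),ys.mean().round(2))
    pts=[(0.594,-.172,.025),(.555,.09,.08)]
    for i,p in enumerate(pts):
        u,v=proj(f,p).astype(int);cr=f['pixels'][v-40:v+40,u-40:u+40]
        cv2.imwrite(f'pics/{c}_crop{i}.png',cv2.cvtColor(cv2.resize(cr,(560,560),interpolation=cv2.INTER_CUBIC),cv2.COLOR_RGB2BGR));print(c,i,u-40,v-40)
a=np.hstack([cv2.imread(f'pics/{c}_crop0.png')[::1,::1] for c in F]);b=np.hstack([cv2.imread(f'pics/{c}_crop1.png') for c in F])
cv2.imwrite('pics/c0.png',cv2.resize(a,(800,400)));cv2.imwrite('pics/c1.png',cv2.resize(b,(800,400)))
print(tri(F['side'],[354.3,254.2],F['top'],[347.3,193.1]))
print(tri(F['side'],[265.1,169.9],F['top'],[231.4,201.1]))
print(tri(F['side'],[270.3,171.9],F['top'],[234.8,196.5]))
```

```text
side collar_center 0.58 343 361 242 270 351.58 255.85
side stand 0.92 245 291 168 222 267.24 203.03
side stand 0.9 285 334 135 187 309.48 168.2
side stand 0.82 255 314 230 293 283.99 268.75
side stand 0.81 151 198 180 236 173.18 215.73
side 0 312 215
side 1 225 143
top collar_center 0.55 338 356 183 201 347.38 192.06
top stand 0.77 191 239 111 162 215.06 136.38
top stand 0.63 210 262 180 236 236.14 207.7
top stand 0.63 169 222 268 324 195.06 295.79
top stand 0.58 295 346 220 276 320.69 247.92
top 0 306 149
top 1 193 164
(array([ 0.58911393, -0.17475865,  0.03257219]), np.float64(0.009453515576709289))
(array([0.55605866, 0.09059166, 0.11697681]), np.float64(0.0018028447108268154))
(array([0.56648292, 0.08423116, 0.11054677]), np.float64(0.002511124696786444))
```

View pics/c0.png

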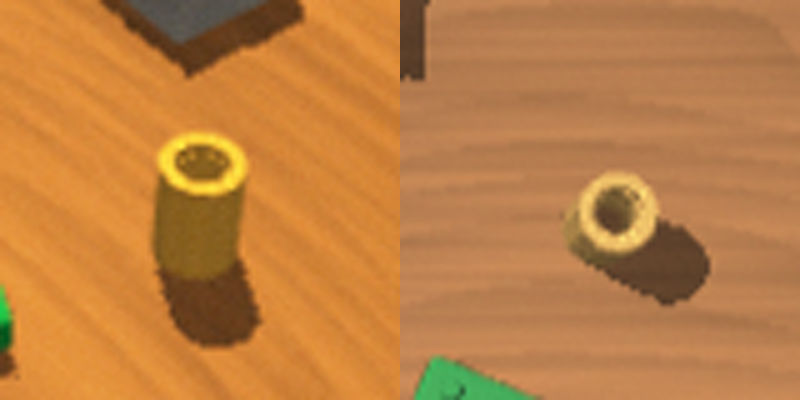

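View pics/c1.png

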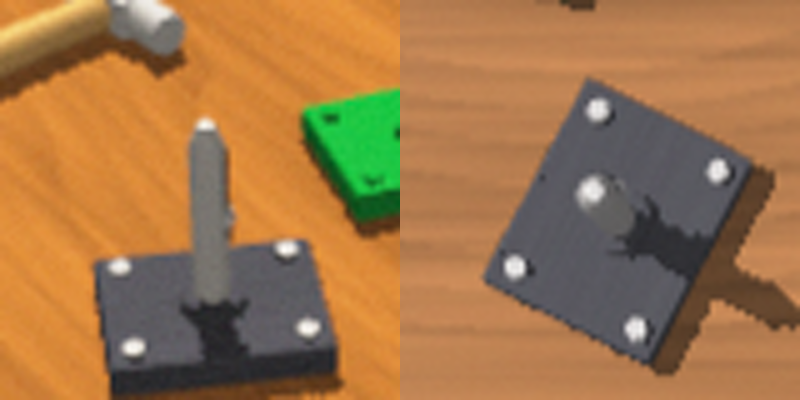

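Run:
```python
from h import *
s=grab_frame('side');t=grab_frame('top')
for n,a,b,z in(('collar top',(352.6,247.8),(349.6,191.6),.05),('post',(266.2,168),(231,202),.121),('bolts',(267.45,202.35),(236.3,207.75),.02)):
    print(n,atz(s,a,z).round(4),atz(t,b,z).round(4),tri(s,a,t,b))
o=r.get_obs();M=R.from_rotvec(o['orientation']).as_matrix();print(M.round(3),o['clock'])
```

```text
collar top [ 0.5905 -0.1729  0.05  ] [ 0.586  -0.1741  0.05  ] (array([ 0.58681089, -0.17443561,  0.05292353]), np.float64(0.0029227997481298764))
post [0.5584 0.0909 0.121 ] [0.5544 0.0905 0.121 ] (array([0.55557647, 0.08952284, 0.12271531]), np.float64(0.003256454966783037))
bolts [0.5583 0.0912 0.02  ] [0.5536 0.0886 0.02  ] (array([0.55428888, 0.08757095, 0.0239955 ]), np.float64(0.0026313688323184904))
[[-0.     0.239  0.971]
 [ 0.     0.971 -0.239]
 [-1.     0.    -0.   ]] 0.9
```

apply_moves(commands=[[85, 0, -703, 613, 0, 0, 0], [85, 0, -703, 613, 0, 0, 0], [85, 0, -703, 613, 0, 0, 0], [85, 0, -703, 613, 0, 0, 0], [85, 0, -703, 613, 0, 0, 0], [85, 0, -703, 613, 0, 0, 0], [85, 0, -703, 613, 0, 0, 0], [85, 0, -703, 613, 0, 0, 0], [85, 0, -703, 613, 0, 0, 0], [85, 0, -703, 613, 0, 0, 0], [85, 0, -703, 613, 0, 0, 0], [85, 0, -703, 613, 0, 0, 0], [85, 0, -703, 613, 0, 0, 0], [85, 0, -703, 613, 0, 0, 0], [85, 0, -703, 613, 0, 0, 0], [85, 0, -703, 613, 0, 0, 0], [85, 0, -703, 613, 0, 0, 0], [85, 0, -703, 613, 0, 0, 0], [85, 0, -703, 613, 0, 0, 0], [85, 0, -703, 613, 0, 0, 0]], force=25)

```text
clock: 2.9
tcp_pos: [0.5893, -0.1791, 0.2315]
orientation: [0.191, 1.561, -0.197]
contact_force: [-1.2, 1.0, -0.2]
grip_width: 0.0848
```

apply_moves(commands=[[85, 0, 0, 0, 0, 0, 0], [85, 50, 0, 0, 0, 0, 0], [85, 90, 0, 0, 0, 0, 0], [85, 130, 0, 0, 0, 0, 0], [85, 150, 0, 0, 0, 0, 0], [85, 160, 0, 0, 0, 0, 0], [85, 160, 0, 0, 0, 0, 0]])

```text
clock: 3.6
tcp_pos: [0.588, -0.1716, 0.0705]
orientation: [0.188, 1.565, -0.187]
contact_force: [0.1, -0.6, 1.1]
grip_width: 0.085
```

Run:
```python
from h import *
s=grab_frame('side');t=grab_frame('top')
for n,f,p in(('s',s,(352,250)),('t',t,(348,193))):
    u,v=p;cr=f['pixels'][v-80:v+80,u-80:u+80]
    cv2.imwrite(f'pics/{n}g.png',cv2.cvtColor(cv2.resize(cr,(400,400),interpolation=cv2.INTER_CUBIC),cv2.COLOR_RGB2BGR))
cv2.imwrite('pics/g.png',np.hstack([cv2.imread('pics/sg.png'),cv2.imread('pics/tg.png')]))
print(r.get_obs()['tcp_pos'])
```

```text
[ 0.58944685 -0.17287921  0.07253806]
```

View pics/g.png

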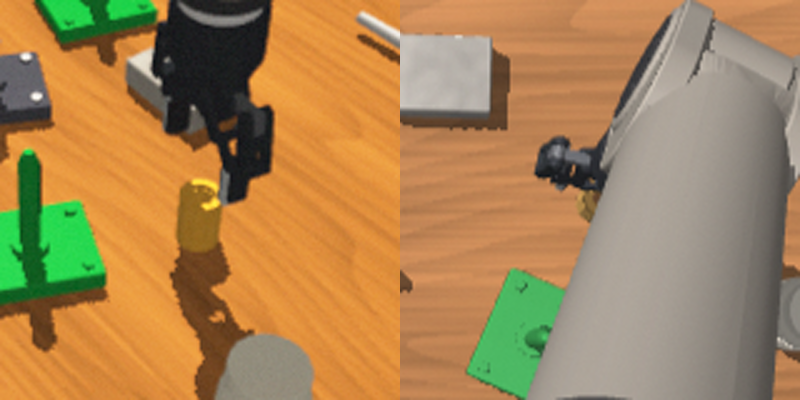

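apply_moves(commands=[[85, 25, 0, 0, 0, 0, 0], [85, 45, 0, 0, 0, 0, 0], [85, 53, 0, 0, 0, 0, 0], [85, 53, 0, 0, 0, 0, 0], [60, 53, 0, 0, 0, 0, 0], [50, 53, 0, 0, 0, 0, 0], [44, 53, 0, 0, 0, 0, 0], [40, 53, 0, 0, 0, 0, 0], [34, 53, 0, 0, 0, 0, 0], [34, 53, 0, 0, 0, 0, 0], [34, 53, 0, 0, 0, 0, 0], [34, 53, 0, 0, 0, 0, 0]], force=20)

```text
clock: 4.9
tcp_pos: [0.589, -0.1733, 0.0189]
orientation: [0.189, 1.562, -0.189]
contact_force: [-1.3, 0.7, 6.5]
grip_width: 0.0359
```

Run:
```python
from h import *
o=r.get_obs();print(o['tcp_pos'],o['contact_force'],o['grip_width'],o['joints'])
```

```text
[ 0.58902005 -0.17325379  0.01889133] [-1.28024152  0.72489657  6.45131723] 0.0358587024432082 [-0.10463038  0.6797606   0.395902    1.86982483 -0.40166988  0.67024963
  1.8608728 ]
```

apply_moves(commands=[[46, 0, 0, 0, 0, 0, 0], [54, 0, 0, 0, 0, 0, 0], [60, 0, 0, 0, 0, 0, 0], [60, 0, 0, 0, 0, 0, 0], [60, 0, 0, 0, -0.1, 0, 0], [60, 0, 0, 0, -0.2, 0, 0], [60, 0, 0, 0, -0.2, 0, 0]])

```text
clock: 5.6
tcp_pos: [0.5885, -0.1735, 0.0182]
orientation: [0.032, 1.571, -0.031]
contact_force: [0.3, 0.2, -0.2]
grip_width: 0.0601
```

Run:
```python
from h import *
o=r.get_obs();print(o['tcp_pos'],o['contact_force'],o['grip_width'],o['joints'])
```

```text
[ 0.58852453 -0.17350094  0.01823052] [ 0.34500743  0.20008251 -0.17338717] 0.06014793615133185 [-0.06658361  0.67078181  0.34304487  1.8677564  -0.34754854  0.66178808
  2.01521448]
```

apply_moves(commands=[[60, 0, 0, 0, 0.14, 0, 0], [60, 0, 0, 0, 0.28, 0, 0], [60, 0, 0, 0, 0.42, 0, 0], [60, 0, 0, 0, 0.56, 0, 0], [60, 0, 0, 0, 0.7, 0, 0], [60, 0, 0, 0, 0.84, 0, 0], [60, 0, 0, 0, 0.98, 0, 0], [60, 0, 0, 0, 1.12, 0, 0], [60, 0, 0, 0, 1.26, 0, 0], [60, 0, 0, 0, 1.4, 0, 0], [60, 0, 0, 0, 1.54, 0, 0], [60, 0, 0, 0, 1.68, 0, 0], [60, 0, 0, 0, 1.77, 0, 0], [60, 0, 0, 0, 1.77, 0, 0], [46, 0, 0, 0, 1.77, 0, 0], [40, 0, 0, 0, 1.77, 0, 0], [34, 0, 0, 0, 1.77, 0, 0], [30, 0, 0, 0, 1.77, 0, 0], [30, 0, 0, 0, 1.77, 0, 0], [30, 0, 0, 0, 1.77, 0, 0]], force=40)

```text
clock: 7.6
tcp_pos: [0.5889, -0.1735, 0.0186]
orientation: [1.384, 1.086, -1.383]
contact_force: [0.6, 0.1, 3.9]
grip_width: 0.0353
```

Run:
```python
from h import *
o=r.get_obs();print(o['tcp_pos'],o['contact_force'],o['grip_width'],o['joints']);print(R.from_rotvec(o['orientation']).as_matrix().round(3))
```

```text
[ 0.58892243 -0.17350349  0.0186028 ] [0.6117559  0.14334063 3.94412539] 0.03525598280221743 [-0.36351026  0.81150107  0.78909791  1.88691072 -0.80527222  0.79543205
  0.63201348]
[[ 0.001  0.971 -0.238]
 [ 0.    -0.238 -0.971]
 [-1.     0.001 -0.   ]]
```

apply_moves(commands=[[30, -20, 0, 0, 0, 0, 0], [30, -60, 0, 0, 0, 0, 0], [30, -100, 0, 0, 0, 0, 0], [30, -140, 0, 0, 0, 0, 0], [30, -150, 0, 0, 0, 0, 0], [30, -150, -15, -40, 0, 0, 0], [30, -150, -30, -80, 0, 0, 0], [30, -150, -45, -120, 0, 0, 0], [30, -150, -60, -160, 0, 0, 0], [30, -150, -75, -200, 0, 0, 0], [30, -150, -86, -230, 0, 0, 0], [30, -150, -92, -245, 0, 0, 0], [30, -150, -93.7, -249, 0, 0, 0], [30, -150, -93.7, -249, 0, 0, 0], [30, -150, -93.7, -249, 0, 0, 0], [30, -150, -93.7, -249, 0, 0, 0]])

```text
clock: 9.2
tcp_pos: [0.5568, 0.089, 0.1683]
orientation: [1.385, 1.084, -1.386]
contact_force: [-0.2, 0.3, -2.2]
grip_width: 0.0355
```

Run:
```python
from h import *
s=grab_frame('side');t=grab_frame('top')
for n,f,p in(('s',s,(266,180)),('t',t,(231,202))):
    u,v=p;cr=f['pixels'][v-60:v+60,u-60:u+60]
    cv2.imwrite(f'pics/{n}g.png',cv2.cvtColor(cv2.resize(cr,(400,400),interpolation=cv2.INTER_CUBIC),cv2.COLOR_RGB2BGR))
cv2.imwrite('pics/g2.png',np.hstack([cv2.imread('pics/sg.png'),cv2.imread('pics/tg.png')]))
o=r.get_obs();print(o['tcp_pos'],o['grip_width'],o['contact_force'],o['moment'])
for z in(.1454+.006,): print(proj(s,(*o['tcp_pos'][:2],z)))
```

```text
[0.55687936 0.08944059 0.16836201] 0.03481513198673809 [ 0.7902954   0.65801212 -2.41284953] [-0.10250875 -0.00844583 -0.00162919]
[265.55628621 157.3791851 ]
```

View pics/g2.png

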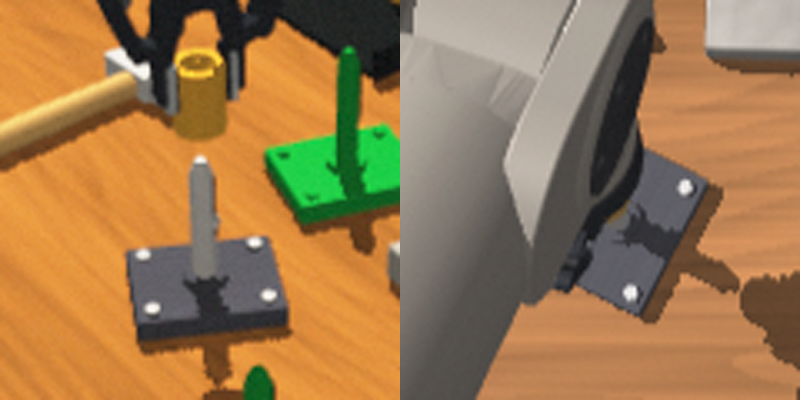

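apply_moves(commands=[[30, 5, 0, 0, 0, 0, 0], [30, 12, 0, 0, 0, 0, 0], [30, 20, 0, 0, 0, 0, 0], [30, 26, 0, 0, 0, 0, 0], [30, 30, 0, 0, 0, 0, 0], [30, 30, 0, 0, 0, 0, 0]])

```text
clock: 9.9
tcp_pos: [0.5564, 0.0907, 0.1376]
orientation: [1.383, 1.086, -1.385]
contact_force: [-0.3, 0.0, -2.6]
grip_width: 0.0355
```

apply_moves(commands=[[30, 0.7, 0, 0, 0, 0, 0], [30, 1.4, 0, 0, 0, 0, 0], [30, 2.1, 0, 0, 0, 0, 0], [30, 2.8, 0, 0, 0, 0, 0], [30, 3.5, 0, 0, 0, 0, 0], [30, 4, 0, 0, 0, 0, 0]])

```text
clock: 10.5
tcp_pos: [0.5568, 0.0908, 0.1343]
orientation: [1.384, 1.086, -1.384]
contact_force: [-0.1, 0.2, -2.0]
grip_width: 0.0352
```

apply_moves(commands=[[30, 0.5, 0, 0, 0, 0, 0], [30, 1, 0, 0, 0, 0, 0], [30, 1.5, 0, 0, 0, 0, 0], [30, 2, 0, 0, 0, 0, 0]])

```text
clock: 10.9
tcp_pos: [0.5568, 0.0908, 0.1323]
orientation: [1.384, 1.086, -1.384]
contact_force: [0.3, 0.9, -2.1]
grip_width: 0.0349
```

apply_moves(commands=[[30, 0.5, 0, 0, 0, 0, 0], [30, 1, 0, 0, 0, 0, 0], [30, 1.5, 0, 0, 0, 0, 0], [30, 2, 0, 0, 0, 0, 0]])

```text
clock: 11.3
tcp_pos: [0.5568, 0.0908, 0.1302]
orientation: [1.384, 1.086, -1.384]
contact_force: [0.5, 0.4, -3.1]
grip_width: 0.0349
```

apply_moves(commands=[[30, 0.5, 0, 0, 0, 0, 0], [30, 1, 0, 0, 0, 0, 0], [30, 1.5, 0, 0, 0, 0, 0]])

```text
clock: 11.6
tcp_pos: [0.5568, 0.0908, 0.1288]
orientation: [1.384, 1.086, -1.384]
contact_force: [-0.0, -0.7, -2.1]
grip_width: 0.0352
```

apply_moves(commands=[[30, 0.5, 0, 0, 0, 0, 0], [30, 1, 0, 0, 0, 0, 0], [30, 1, 0, 0, 0, 0, 0]])

```text
clock: 11.9
tcp_pos: [0.5568, 0.0908, 0.1277]
orientation: [1.384, 1.086, -1.384]
contact_force: [0.1, -0.7, -2.4]
grip_width: 0.0353
```

apply_moves(commands=[[30, 0.5, 0, 0, 0, 0, 0], [30, 1, 0, 0, 0, 0, 0], [30, 1, 0, 0, 0, 0, 0]])

```text
clock: 12.2
tcp_pos: [0.5568, 0.0908, 0.1267]
orientation: [1.384, 1.086, -1.384]
contact_force: [-0.7, -0.2, -2.5]
grip_width: 0.0352
```

apply_moves(commands=[[30, 0.5, 0, 0, 0, 0, 0], [30, 1, 0, 0, 0, 0, 0], [30, 1, 0, 0, 0, 0, 0]])

```text
clock: 12.5
tcp_pos: [0.5567, 0.0908, 0.1257]
orientation: [1.384, 1.086, -1.384]
contact_force: [0.5, 0.1, -3.4]
grip_width: 0.035
```

apply_moves(commands=[[30, 0.5, 0, 0, 0, 0, 0], [30, 1, 0, 0, 0, 0, 0], [30, 1, 0, 0, 0, 0, 0]])

```text
clock: 12.8
tcp_pos: [0.5568, 0.0908, 0.1247]
orientation: [1.384, 1.086, -1.384]
contact_force: [-0.0, 0.2, -2.2]
grip_width: 0.0355
```

apply_moves(commands=[[30, 0.5, 0, 0, 0, 0, 0], [30, 1, 0, 0, 0, 0, 0], [30, 1.5, 0, 0, 0, 0, 0]])

```text
clock: 13.1
tcp_pos: [0.5568, 0.0907, 0.1232]
orientation: [1.384, 1.086, -1.384]
contact_force: [-0.1, 0.2, -2.3]
grip_width: 0.0351
```

apply_moves(commands=[[30, 0.5, 0, 0, 0, 0, 0], [30, 1, 0, 0, 0, 0, 0], [30, 1.5, 0, 0, 0, 0, 0]])

```text
clock: 13.4
tcp_pos: [0.5568, 0.0908, 0.1217]
orientation: [1.384, 1.086, -1.384]
contact_force: [-0.1, 1.3, -2.3]
grip_width: 0.0355
```

apply_moves(commands=[[30, 0.5, 0, 0, 0, 0, 0], [30, 1, 0, 0, 0, 0, 0], [30, 1.5, 0, 0, 0, 0, 0]])

```text
clock: 13.7
tcp_pos: [0.5568, 0.0908, 0.1203]
orientation: [1.384, 1.086, -1.384]
contact_force: [-1.1, 0.2, -2.5]
grip_width: 0.0351
```

```bash
python3 - <<'E'
from h import *
s=grab_frame('side')
for a in(-20,-30,-40):
  for z in(.066,.074,.082,.09,.098):
    p=np.array([.5585,.0909])+.009*np.array([np.cos(np.radians(a)),np.sin(np.radians(a))])
    print(a,z,proj(s,(*p,z)).round(1))
E
python3 -c "
import cv2;im=cv2.imread('pics/side0.png')[160:210,240:295];cv2.imwrite('pics/z.png',cv2.resize(im,(770,700),interpolation=cv2.INTER_NEAREST))"
```

```text
-20 0.066 [270.6 186.5]
-20 0.074 [270.5 183.8]
-20 0.082 [270.5 181.1]
-20 0.09 [270.4 178.3]
-20 0.098 [270.3 175.5]
-30 0.066 [270.8 186.9]
-30 0.074 [270.7 184.2]
-30 0.082 [270.6 181.4]
-30 0.09 [270.5 178.7]
-30 0.098 [270.4 175.9]
-40 0.066 [270.8 187.3]
-40 0.074 [270.7 184.6]
-40 0.082 [270.6 181.8]
-40 0.09 [270.5 179.1]
-40 0.098 [270.4 176.3]
```

View pics/z.png

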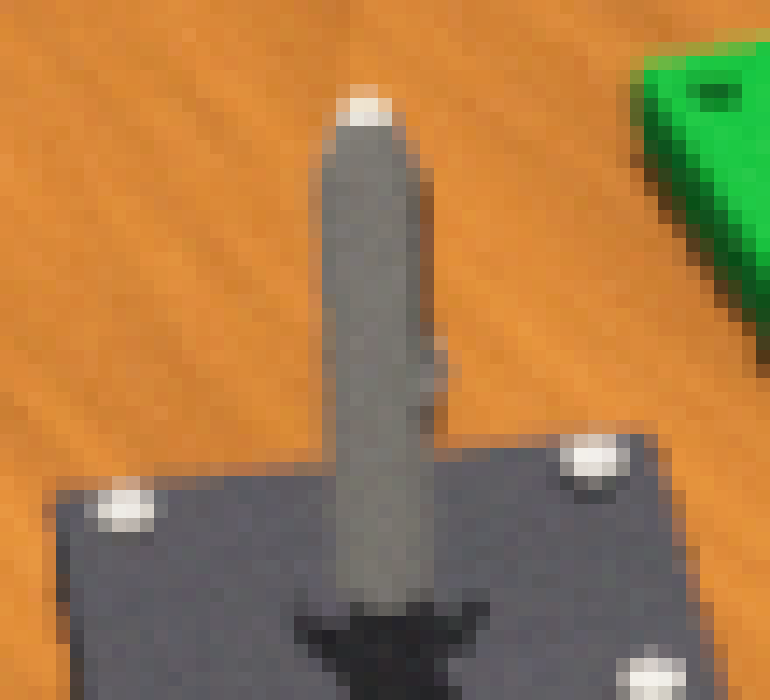

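apply_moves(commands=[[30, 1, 0, 0, 0, 0, 0], [30, 2, 0, 0, 0, 0, 0], [30, 3, 0, 0, 0, 0, 0], [30, 4, 0, 0, 0, 0, 0], [30, 5, 0, 0, 0, 0, 0], [30, 5, 0, 0, 0, 0, 0]])

```text
clock: 14.35
tcp_pos: [0.5567, 0.0908, 0.1151]
orientation: [1.384, 1.086, -1.384]
contact_force: [0.1, -0.5, -2.9]
grip_width: 0.0349
```

apply_moves(commands=[[30, 1, 0, 0, 0, 0, 0], [30, 2, 0, 0, 0, 0, 0], [30, 3, 0, 0, 0, 0, 0], [30, 4, 0, 0, 0, 0, 0], [30, 5, 0, 0, 0, 0, 0], [30, 5, 0, 0, 0, 0, 0]])

```text
clock: 14.95
tcp_pos: [0.5567, 0.0908, 0.1101]
orientation: [1.384, 1.086, -1.384]
contact_force: [-0.3, 0.5, -1.5]
grip_width: 0.035
```

apply_moves(commands=[[30, 1, 0, 0, 0, 0, 0], [30, 2, 0, 0, 0, 0, 0], [30, 3, 0, 0, 0, 0, 0], [30, 4, 0, 0, 0, 0, 0], [30, 5, 0, 0, 0, 0, 0], [30, 5, 0, 0, 0, 0, 0]])

```text
clock: 15.55
tcp_pos: [0.5567, 0.0908, 0.1051]
orientation: [1.384, 1.086, -1.384]
contact_force: [1.0, -0.7, -1.7]
grip_width: 0.0357
```

apply_moves(commands=[[30, 0.5, 0, 0, 0, 0, 0], [30, 1, 0, 0, 0, 0, 0], [30, 1.5, 0, 0, 0, 0, 0], [30, 2, 0, 0, 0, 0, 0], [30, 2, 0, 0, 0, 0, 0]])

```text
clock: 16.05
tcp_pos: [0.5567, 0.0908, 0.1032]
orientation: [1.384, 1.086, -1.384]
contact_force: [0.8, 0.0, -2.7]
grip_width: 0.0349
```

apply_moves(commands=[[30, 0.5, 0, 0, 0, 0, 0], [30, 1, 0, 0, 0, 0, 0], [30, 1.5, 0, 0, 0, 0, 0], [30, 2, 0, 0, 0, 0, 0], [30, 2, 0, 0, 0, 0, 0]])

```text
clock: 16.55
tcp_pos: [0.5567, 0.0908, 0.1012]
orientation: [1.384, 1.086, -1.384]
contact_force: [-0.6, -0.3, -1.8]
grip_width: 0.0352
```

apply_moves(commands=[[30, 0.5, 0, 0, 0, 0, 0], [30, 1, 0, 0, 0, 0, 0], [30, 1, 0, 0, 0, 0, 0]])

```text
clock: 16.85
tcp_pos: [0.5568, 0.0908, 0.1002]
orientation: [1.384, 1.086, -1.384]
contact_force: [0.9, 0.4, -3.5]
grip_width: 0.0352
```

apply_moves(commands=[[30, 0.5, 0, 0, 0, 0, 0], [30, 1, 0, 0, 0, 0, 0], [30, 1, 0, 0, 0, 0, 0]])

```text
clock: 17.15
tcp_pos: [0.5567, 0.0908, 0.0992]
orientation: [1.384, 1.086, -1.384]
contact_force: [0.6, -0.2, -1.5]
grip_width: 0.0354
```

apply_moves(commands=[[30, 0.5, 0, 0, 0, 0, 0], [30, 1, 0, 0, 0, 0, 0], [30, 1, 0, 0, 0, 0, 0]])

```text
clock: 17.45
tcp_pos: [0.5568, 0.0908, 0.0982]
orientation: [1.384, 1.086, -1.384]
contact_force: [-0.8, 1.0, -2.1]
grip_width: 0.0353
```

apply_moves(commands=[[30, 0.5, 0, 0, 0, 0, 0], [30, 1, 0, 0, 0, 0, 0], [30, 1, 0, 0, 0, 0, 0]])

```text
clock: 17.75
tcp_pos: [0.5567, 0.0908, 0.0972]
orientation: [1.384, 1.086, -1.384]
contact_force: [0.0, -0.8, -1.3]
grip_width: 0.0353
```

apply_moves(commands=[[30, 0.5, 0, 0, 0, 0, 0], [30, 1, 0, 0, 0, 0, 0], [30, 1, 0, 0, 0, 0, 0]])

```text
clock: 18.05
tcp_pos: [0.5567, 0.0908, 0.0962]
orientation: [1.384, 1.086, -1.384]
contact_force: [0.7, 0.7, -3.3]
grip_width: 0.0355
```

apply_moves(commands=[[30, 0.5, 0, 0, 0, 0, 0], [30, 1, 0, 0, 0, 0, 0], [30, 1, 0, 0, 0, 0, 0]])

```text
clock: 18.35
tcp_pos: [0.5568, 0.0908, 0.0952]
orientation: [1.384, 1.086, -1.384]
contact_force: [-0.5, -0.7, -2.0]
grip_width: 0.0353
```

apply_moves(commands=[[30, 0.5, 0, 0, 0, 0, 0], [30, 1, 0, 0, 0, 0, 0], [30, 1, 0, 0, 0, 0, 0]])

```text
clock: 18.65
tcp_pos: [0.5567, 0.0908, 0.0942]
orientation: [1.384, 1.086, -1.384]
contact_force: [-0.2, -0.4, -2.2]
grip_width: 0.035
```

apply_moves(commands=[[30, 0.5, 0, 0, 0, 0, 0], [30, 1, 0, 0, 0, 0, 0], [30, 1, 0, 0, 0, 0, 0]])

```text
clock: 18.95
tcp_pos: [0.5568, 0.0908, 0.0932]
orientation: [1.384, 1.086, -1.384]
contact_force: [-1.0, -0.5, -2.4]
grip_width: 0.0352
```

apply_moves(commands=[[30, 0.5, 0, 0, 0, 0, 0], [30, 1, 0, 0, 0, 0, 0], [30, 1, 0, 0, 0, 0, 0]])

```text
clock: 19.25
tcp_pos: [0.5567, 0.0908, 0.0922]
orientation: [1.384, 1.086, -1.384]
contact_force: [-0.3, -0.4, -2.0]
grip_width: 0.0354
```

apply_moves(commands=[[30, 0.5, 0, 0, 0, 0, 0], [30, 1, 0, 0, 0, 0, 0], [30, 1, 0, 0, 0, 0, 0]])

```text
clock: 19.55
tcp_pos: [0.5567, 0.0908, 0.0912]
orientation: [1.384, 1.086, -1.384]
contact_force: [0.3, -0.0, -2.4]
grip_width: 0.0353
```

apply_moves(commands=[[30, 0.3, 0, 0, 0, 0, 0], [30, 0.7, 0, 0, 0, 0, 0], [30, 0.7, 0, 0, 0, 0, 0]])

```text
clock: 19.85
tcp_pos: [0.5567, 0.0908, 0.0905]
orientation: [1.384, 1.086, -1.384]
contact_force: [-0.4, -0.8, -2.3]
grip_width: 0.0349
```

apply_moves(commands=[[30, 0.3, 0, 0, 0, 0, 0], [30, 0.7, 0, 0, 0, 0, 0], [30, 0.7, 0, 0, 0, 0, 0]])

```text
clock: 20.15
tcp_pos: [0.5568, 0.0908, 0.0898]
orientation: [1.384, 1.086, -1.384]
contact_force: [-0.6, -0.7, -2.5]
grip_width: 0.0351
```

apply_moves(commands=[[30, 0.3, 0, 0, 0, 0, 0], [30, 0.7, 0, 0, 0, 0, 0], [30, 0.7, 0, 0, 0, 0, 0]])

```text
clock: 20.45
tcp_pos: [0.5568, 0.0907, 0.0892]
orientation: [1.384, 1.086, -1.384]
contact_force: [0.9, 0.7, -1.8]
grip_width: 0.0351
```

apply_moves(commands=[[30, 0.3, 0, 0, 0, 0, 0], [30, 0.7, 0, 0, 0, 0, 0], [30, 0.7, 0, 0, 0, 0, 0]])

```text
clock: 20.75
tcp_pos: [0.557, 0.0907, 0.0885]
orientation: [1.384, 1.086, -1.384]
contact_force: [0.1, -0.4, -2.1]
grip_width: 0.0354
```

apply_moves(commands=[[30, 0.3, 0, 0, 0, 0, 0], [30, 0.7, 0, 0, 0, 0, 0], [30, 0.7, 0, 0, 0, 0, 0]])

```text
clock: 21.05
tcp_pos: [0.5571, 0.0906, 0.0879]
orientation: [1.384, 1.085, -1.383]
contact_force: [1.8, -0.9, -1.6]
grip_width: 0.0354
```

apply_moves(commands=[[30, 0.3, 0, 0, 0, 0, 0], [30, 0.7, 0, 0, 0, 0, 0], [30, 0.7, 0, 0, 0, 0, 0]])

```text
clock: 21.35
tcp_pos: [0.5572, 0.0906, 0.0872]
orientation: [1.384, 1.085, -1.383]
contact_force: [1.7, -0.6, -0.4]
grip_width: 0.0356
```

apply_moves(commands=[[30, 0.3, 0, 0, 0, 0, 0], [30, 0.7, 0, 0, 0, 0, 0], [30, 0.7, 0, 0, 0, 0, 0]])

```text
clock: 21.65
tcp_pos: [0.5573, 0.0905, 0.0865]
orientation: [1.384, 1.085, -1.383]
contact_force: [3.0, -2.2, -1.0]
grip_width: 0.0351
```

apply_moves(commands=[[30, 0.3, 0, 0, 0, 0, 0], [30, 0.7, 0, 0, 0, 0, 0], [30, 0.7, 0, 0, 0, 0, 0]])

```text
clock: 21.95
tcp_pos: [0.5573, 0.0905, 0.0859]
orientation: [1.384, 1.085, -1.383]
contact_force: [4.0, -2.8, 0.3]
grip_width: 0.0349
```

apply_moves(commands=[[30, 0.3, 0, 0, 0, 0, 0], [30, 0.7, 0, 0, 0, 0, 0], [30, 0.7, 0, 0, 0, 0, 0]])

```text
clock: 22.25
tcp_pos: [0.5575, 0.0905, 0.0854]
orientation: [1.385, 1.085, -1.383]
contact_force: [4.2, -2.7, 2.9]
grip_width: 0.0354
```

apply_moves(commands=[[30, 0.3, 0, 0, 0, 0, 0], [30, 0.7, 0, 0, 0, 0, 0], [30, 0.7, 0, 0, 0, 0, 0]])

```text
clock: 22.55
tcp_pos: [0.5578, 0.0904, 0.0849]
orientation: [1.385, 1.084, -1.382]
contact_force: [5.2, -3.0, 2.0]
grip_width: 0.0352
```

apply_moves(commands=[[30, 0.3, 0, 0, 0, 0, 0], [30, 0.7, 0, 0, 0, 0, 0], [30, 0.7, 0, 0, 0, 0, 0]])

```text
clock: 22.85
tcp_pos: [0.558, 0.0903, 0.0845]
orientation: [1.385, 1.084, -1.382]
contact_force: [4.9, -3.2, 5.4]
grip_width: 0.0354
```

apply_moves(commands=[[30, 0.3, 0, 0, 0, 0, 0], [30, 0.7, 0, 0, 0, 0, 0], [30, 0.7, 0, 0, 0, 0, 0]])

```text
clock: 23.15
tcp_pos: [0.5579, 0.0902, 0.0838]
orientation: [1.385, 1.084, -1.382]
contact_force: [4.8, -2.7, 4.5]
grip_width: 0.035
```

apply_moves(commands=[[30, 0.3, 0, 0, 0, 0, 0], [30, 0.7, 0, 0, 0, 0, 0], [30, 0.7, 0, 0, 0, 0, 0]])

```text
clock: 23.45
tcp_pos: [0.5579, 0.0902, 0.0829]
orientation: [1.385, 1.084, -1.382]
contact_force: [5.4, -4.1, 2.5]
grip_width: 0.0353
```

apply_moves(commands=[[30, 0.3, 0, 0, 0, 0, 0], [30, 0.7, 0, 0, 0, 0, 0], [30, 0.7, 0, 0, 0, 0, 0]])

```text
clock: 23.75
tcp_pos: [0.5579, 0.0902, 0.082]
orientation: [1.385, 1.083, -1.382]
contact_force: [5.7, -3.7, 0.7]
grip_width: 0.0351
```

apply_moves(commands=[[30, 0.3, 0, 0, 0, 0, 0], [30, 0.7, 0, 0, 0, 0, 0], [30, 0.7, 0, 0, 0, 0, 0]])

```text
clock: 24.05
tcp_pos: [0.5579, 0.0902, 0.0812]
orientation: [1.385, 1.083, -1.382]
contact_force: [5.6, -3.8, 0.4]
grip_width: 0.0352
```

apply_moves(commands=[[30, 0.3, 0, 0, 0, 0, 0], [30, 0.7, 0, 0, 0, 0, 0], [30, 0.7, 0, 0, 0, 0, 0]])

```text
clock: 24.35
tcp_pos: [0.5579, 0.0902, 0.0804]
orientation: [1.385, 1.083, -1.382]
contact_force: [7.6, -3.4, 0.5]
grip_width: 0.0353
```

apply_moves(commands=[[30, 0.5, 0, 0, 0, 0, 0], [30, 1, 0, 0, 0, 0, 0], [30, 1.5, 0, 0, 0, 0, 0], [30, 2, 0, 0, 0, 0, 0], [30, 2.5, 0, 0, 0, 0, 0], [30, 3, 0, 0, 0, 0, 0], [30, 3.5, 0, 0, 0, 0, 0], [30, 4, 0, 0, 0, 0, 0]])

```text
clock: 25.15
tcp_pos: [0.5579, 0.0901, 0.0765]
orientation: [1.385, 1.083, -1.382]
contact_force: [5.9, -3.4, 1.9]
grip_width: 0.0352
```

apply_moves(commands=[[30, 0.5, 0, 0, 0, 0, 0], [30, 1, 0, 0, 0, 0, 0], [30, 1.5, 0, 0, 0, 0, 0], [30, 2, 0, 0, 0, 0, 0], [30, 2.5, 0, 0, 0, 0, 0], [30, 3, 0, 0, 0, 0, 0], [30, 3.5, 0, 0, 0, 0, 0], [30, 4, 0, 0, 0, 0, 0]])

```text
clock: 25.95
tcp_pos: [0.5579, 0.0901, 0.0725]
orientation: [1.385, 1.084, -1.383]
contact_force: [5.6, -3.3, 0.8]
grip_width: 0.0352
```

apply_moves(commands=[[30, 0.5, 0, 0, 0, 0, 0], [30, 1, 0, 0, 0, 0, 0], [30, 1, 0, 0, 0, 0, 0]])

```text
clock: 26.25
tcp_pos: [0.5579, 0.0901, 0.0714]
orientation: [1.385, 1.083, -1.383]
contact_force: [7.8, -3.7, -1.4]
grip_width: 0.0353
```

apply_moves(commands=[[30, 0.5, 0, 0, 0, 0, 0], [30, 1, 0, 0, 0, 0, 0], [30, 1, 0, 0, 0, 0, 0]])

```text
clock: 26.55
tcp_pos: [0.5579, 0.0901, 0.0704]
orientation: [1.385, 1.083, -1.383]
contact_force: [7.3, -3.6, -1.9]
grip_width: 0.0354
```

apply_moves(commands=[[30, 0.5, 0, 0, 0, 0, 0], [30, 1, 0, 0, 0, 0, 0], [30, 1, 0, 0, 0, 0, 0]])

```text
clock: 26.85
tcp_pos: [0.5579, 0.0901, 0.0694]
orientation: [1.385, 1.083, -1.383]
contact_force: [7.0, -4.9, -1.0]
grip_width: 0.0355
```

apply_moves(commands=[[30, 0.5, 0, 0, 0, 0, 0], [30, 1, 0, 0, 0, 0, 0], [30, 1, 0, 0, 0, 0, 0]])

```text
clock: 27.15
tcp_pos: [0.5579, 0.0901, 0.0684]
orientation: [1.385, 1.083, -1.383]
contact_force: [7.0, -4.0, -0.3]
grip_width: 0.0352
```

apply_moves(commands=[[30, 0.3, 0, 0, 0, 0, 0], [30, 0.7, 0, 0, 0, 0, 0], [30, 0.7, 0, 0, 0, 0, 0]])

```text
clock: 27.45
tcp_pos: [0.5579, 0.0901, 0.0677]
orientation: [1.385, 1.083, -1.383]
contact_force: [6.8, -3.9, -0.4]
grip_width: 0.0351
```

apply_moves(commands=[[30, 0.3, 0, 0, 0, 0, 0], [30, 0.7, 0, 0, 0, 0, 0], [30, 0.7, 0, 0, 0, 0, 0]])

```text
clock: 27.75
tcp_pos: [0.5578, 0.0901, 0.0669]
orientation: [1.385, 1.083, -1.383]
contact_force: [8.1, -3.5, -2.2]
grip_width: 0.0353
```

apply_moves(commands=[[30, 0.3, 0, 0, 0, 0, 0], [30, 0.7, 0, 0, 0, 0, 0], [30, 0.7, 0, 0, 0, 0, 0]])

```text
clock: 28.05
tcp_pos: [0.5579, 0.0901, 0.0661]
orientation: [1.385, 1.083, -1.383]
contact_force: [8.2, -3.9, -4.1]
grip_width: 0.0355
```

apply_moves(commands=[[30, 0.3, 0, 0, 0, 0, 0], [30, 0.7, 0, 0, 0, 0, 0], [30, 0.7, 0, 0, 0, 0, 0]])

```text
clock: 28.35
tcp_pos: [0.5579, 0.0901, 0.0653]
orientation: [1.385, 1.083, -1.383]
contact_force: [7.9, -3.0, -3.9]
grip_width: 0.0353
```

apply_moves(commands=[[30, 0.3, 0, 0, 0, 0, 0], [30, 0.7, 0, 0, 0, 0, 0], [30, 0.7, 0, 0, 0, 0, 0]])

```text
clock: 28.65
tcp_pos: [0.5578, 0.0901, 0.0645]
orientation: [1.384, 1.083, -1.383]
contact_force: [8.4, -3.9, -6.7]
grip_width: 0.0351
```

apply_moves(commands=[[30, 0.3, 0, 0, 0, 0, 0], [30, 0.7, 0, 0, 0, 0, 0], [30, 0.7, 0, 0, 0, 0, 0]])

```text
clock: 28.95
tcp_pos: [0.5576, 0.0902, 0.0635]
orientation: [1.384, 1.083, -1.383]
contact_force: [8.7, -3.4, -8.1]
grip_width: 0.0351
```

apply_moves(commands=[[30, 0.3, 0, 0, 0, 0, 0], [30, 0.5, 0, 0, 0, 0, 0], [30, 0.5, 0, 0, 0, 0, 0]])

```text
clock: 29.25
tcp_pos: [0.5566, 0.0906, 0.0627]
orientation: [1.383, 1.085, -1.384]
contact_force: [6.9, -3.5, -8.5]
grip_width: 0.0353
```

apply_moves(commands=[[30, 0.3, 0, 0, 0, 0, 0], [30, 0.5, 0, 0, 0, 0, 0], [30, 0.5, 0, 0, 0, 0, 0]])

```text
clock: 29.55
tcp_pos: [0.5559, 0.0909, 0.0619]
orientation: [1.382, 1.087, -1.385]
contact_force: [5.5, -2.1, -7.2]
grip_width: 0.035
```

apply_moves(commands=[[30, 0.3, 0, 0, 0, 0, 0], [30, 0.5, 0, 0, 0, 0, 0], [30, 0.5, 0, 0, 0, 0, 0]])

```text
clock: 29.85
tcp_pos: [0.5559, 0.0909, 0.0616]
orientation: [1.383, 1.087, -1.385]
contact_force: [4.3, -1.6, -7.6]
grip_width: 0.0349
```

apply_moves(commands=[[30, 0.3, 0, 0, 0, 0, 0], [30, 0.5, 0, 0, 0, 0, 0], [30, 0.5, 0, 0, 0, 0, 0]])

```text
clock: 30.15
tcp_pos: [0.556, 0.0909, 0.0615]
orientation: [1.383, 1.087, -1.385]
contact_force: [2.5, -2.5, -5.0]
grip_width: 0.0351
```

apply_moves(commands=[[30, 0.3, 0, 0, 0, 0, 0], [30, 0.4, 0, 0, 0, 0, 0], [30, 0.4, 0, 0, 0, 0, 0]])

```text
clock: 30.45
tcp_pos: [0.5563, 0.0911, 0.0614]
orientation: [1.384, 1.087, -1.384]
contact_force: [1.4, -1.7, -3.5]
grip_width: 0.0354
```

apply_moves(commands=[[30, 0.2, 0, 0, 0, 0, 0], [30, 0.2, 0, 0, 0, 0, 0], [30, 0.2, 0, 0, 0, 0, 0]])

```text
clock: 30.75
tcp_pos: [0.5567, 0.091, 0.0613]
orientation: [1.384, 1.086, -1.384]
contact_force: [0.2, -0.3, -2.2]
grip_width: 0.0352
```

apply_moves(commands=[[38, 0, 0, 0, 0, 0, 0], [42, 0, 0, 0, 0, 0, 0], [48, 0, 0, 0, 0, 0, 0], [56, 0, 0, 0, 0, 0, 0], [65, 0, 0, 0, 0, 0, 0], [70, 0, 0, 0, 0, 0, 0], [70, 0, 0, 0, 0, 0, 0]], force=20)

```text
clock: 31.45
tcp_pos: [0.5568, 0.0908, 0.0613]
orientation: [1.384, 1.086, -1.384]
contact_force: [0.0, 0.3, -1.3]
grip_width: 0.0699
```

Run:
```python
from h import *
s=grab_frame('side');save(s,'side3.png')
cr=s['pixels'][120:240,200:340];cv2.imwrite('pics/g3.png',cv2.cvtColor(cv2.resize(cr,(700,600),interpolation=cv2.INTER_CUBIC),cv2.COLOR_RGB2BGR))
o=r.get_obs();print(o['tcp_pos'],o['grip_width'],o['contact_force'])
```

```text
[0.55677141 0.09075724 0.06127687] 0.06982294879246209 [-1.23772217 -0.22836649 -0.14244087]
```

View pics/g3.png

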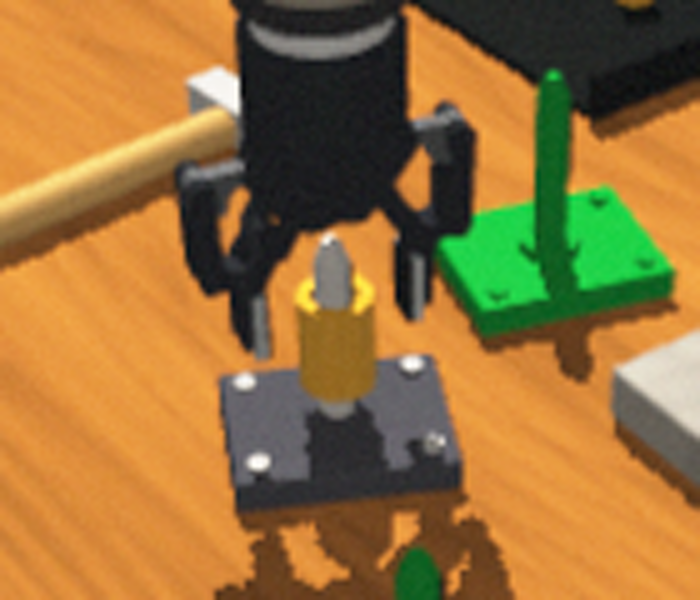

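The fingers are open and the collar (crop about (338,345)) stands on the post, clear of the base and with the post tip showing above it. I'll back off upwards and check its height.

apply_moves(commands=[[70, -10, 0, 0, 0, 0, 0], [70, -30, 0, 0, 0, 0, 0], [70, -60, 0, 0, 0, 0, 0], [70, -90, 0, 0, 0, 0, 0], [70, -120, 0, 0, 0, 0, 0], [70, -140, 0, 0, 0, 0, 0], [70, -150, 0, 0, 0, 0, 0], [70, -150, 0, 0, 0, 0, 0], [70, -150, 0, 0, 0, 0, 0]])

```text
clock: 32.4
tcp_pos: [0.5562, 0.091, 0.2106]
orientation: [1.383, 1.087, -1.384]
contact_force: [0.8, 0.1, -0.3]
grip_width: 0.0698
```

Run:
```python
from h import *
s=grab_frame('side');f=s
for q in cut_out('collar_center','side')[:2]:
    ys,xs=np.where(q['pixels']);print(q['confidence'],xs.min(),xs.max(),ys.min(),ys.max(),xs.mean(),ys.mean())
for q in pinpoint('collar_center','side')[:2]: print(q['confidence'],np.array(q['point'])*[560,420])
for z in(.0626,.0676,.0726): print(z,proj(s,(.5585,.0909,z)),'top',proj(s,(.5585,.0909,z+.025)))
cr=s['pixels'][120:240,200:340];cv2.imwrite('pics/g4.png',cv2.cvtColor(cv2.resize(cr,(700,600),interpolation=cv2.INTER_CUBIC),cv2.COLOR_RGB2BGR))
o=r.get_obs();print(o['tcp_pos'],o['grip_width'],o['contact_force'])
```

```text
0.71 259 275 176 200 267.11464968152865 188.78980891719746
0.7 [266.392 187.782]
0.0626 [267.03488675 188.33122197] top [266.69283427 179.78380833]
0.0676 [266.96722289 186.64039641] top [266.62328835 178.04595278]
0.0726 [266.89918877 184.94031883] top [266.55335659 176.29845598]
[0.55608129 0.09075168 0.21019689] 0.06983959385680667 [ 0.1157512   0.78697794 -0.91848861]
```

View pics/g4.png

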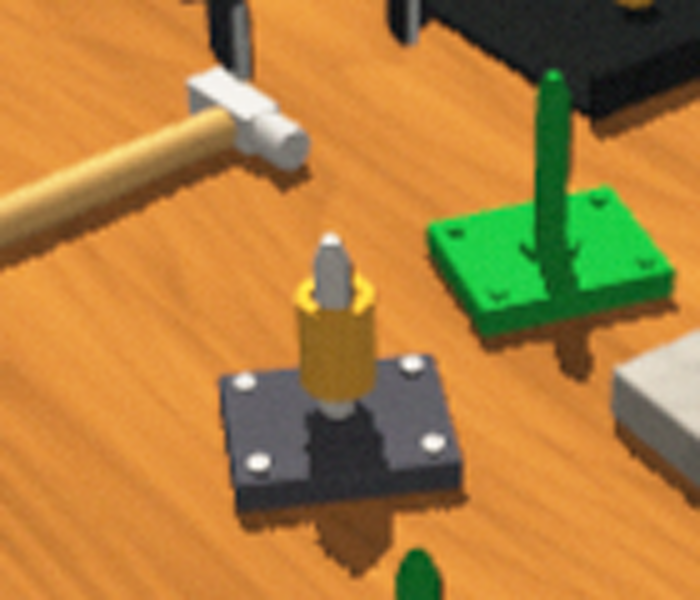

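```bash
python3 -c "
from bench import r
print(r.hand_in())"
```

```text
the job is handed in; nothing more can be done
None
```

The collar is on the steel stand's post, let go, and the force readings say the ball is seated in its groove. The job is handed in, and hand-in gave no verdict.

**What I did:**
- I gripped the collar, opened, turned a quarter turn and gripped again, so that it sat centred in the jaws.
- I threaded it over the post without any noticeable contact.
- I pressed it down in steps of 1 mm or less over the ball. Net resistance peaked at about 8 N, with about 9 N of side load from the ball, so the wrist readings stayed well below 30 N.
- About 23 mm after the peak came a pull-in of about 6 N. The collar then stayed at the same height, and the net force fell to zero.
- I opened the fingers there and moved the arm 150 mm straight up.

**Last checks:**
- **Position:** the pictures just after opening and after backing off show the collar upright and in the same place on the post, clear of the base plate.
- **Time and surroundings:** the clock was about 32 s of the 72 s allowed. The hammer looked undisturbed in the last close-up. I took no final picture check of the block, spool and jar, but no move went near them.
- **One disagreement:** the force readings put the collar's centre about 67.6 mm above the bench, while the side camera put it at about 64 mm. That camera disagreed with the top one by about 4 mm elsewhere. I trusted the feel, because the stop came where predicted and the collar did not drop when released.

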